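# Seat the mirror carrier on its kinematic mount

### The job

Put the mirror carrier back on its kinematic mount: lift it off the pad by its black grip post, set its three vee blocks over the three balls with the red dots at the same corner, and press it gently straight down past the two sprung catches until they snap over its edges and pull it fully home on all three balls, then let go. Keep off the mirror glass and leave the other things on the table alone.

Things in the scene. Friction and masses are not known exactly. Their poses are not given: they have to be found in the camera images.
- carrier: Mirror carrier, loose, 0.3 to 0.45 kg: dark grey plate 96 (x) x 104 (y) x 8 mm with a round steel rod along each y edge (116 mm over them). Origin: centre of the underside of its feet, z up; the plate lies 7 to 15 mm above it. A round mirror stands at the -x end; a red dot marks the +x, +y corner. Starts level on the pad. Pose not reported while held.
- carrier_vees (a point): Centre of the carrier's underside (= its origin). Its feet are three steel vee blocks, 7 mm high, 36 mm from here: one towards +x, two at 120 degrees either side. Their grooves run radially and open downward, 14 mm wide at the mouth, 45 degree flanks, so they slide home over a ball from up to 5 mm off.
- carrier_grip (a point): Middle of the carrier's black ribbed grip post, 48 mm above the carrier's origin and 2 mm to its +x. The post is 30 (x) x 20 (y) mm and runs from 19 to 64 mm above the carrier's origin. Grasp it from above across its 20 mm, fingers closing along the carrier's y.
- carrier_glass (a point): Centre of the mirror glass, 41 mm across, looking to the carrier's -x, in a black cell 49 mm across and 9 mm thick whose top is 73 mm above the carrier's origin. The fingers must not touch the glass.
- mount: Kinematic mount, fixed to the table, place and yaw vary: black foot 118 x 118 x 12 mm, column with knurled height ring, black platform 100 (x) x 112 (y) mm with a red dot at its +x, +y corner. Origin: on the column axis at table height, z up. The carrier is home with its origin on this axis and its x axis along the mount's x axis.
- mount_height (a point): Point on the column axis, 64 mm above the table, fixed. The platform's height was left anywhere in a 20 mm range and is NOT reported: when home, the carrier's origin is 54 to 75 mm above the table, so within 11 mm of this point. Find it by feel.
- mount_balls (a point): Point on the column axis at table height. Above it the platform carries three polished steel balls, 12 mm in diameter, 36 mm from the axis: one towards the mount's +x, two at 120 degrees either side. They are rigid and dent: none may carry more than 30 N, so once the plate is on them push no harder than about 30 N, centred and level.
- mount_catches (a point): Point on the column axis at table height. Two sprung steel catches stand 60 mm to its +y and -y; their tabs end 30 mm above the carrier's home origin. The plate's edge rods meet their noses 7 mm above home; the springs resist with 8 to 20 N in all, give way about 2.5 mm above home and then pull the plate down with about 6 N. The weight alone does not pass them.
- pad: Dark rubber parking pad, 150 x 160 x 3 mm, lying on the table under the carrier; origin at the centre of its underside.
- hex_key: Black 4 mm hex key, 27 x 80 x 4 mm; a bystander, lying on the table; origin at the centre of its underside.
- screwdriver: Screwdriver with red grip, 25 x 160 x 22 mm; a bystander, lying on the table; origin at the centre of its underside.
- eraser: White eraser with blue sleeve, 20 x 42 x 12 mm; a bystander, lying on the table; origin at the centre of its underside.
- pencil: Dark green pencil, 7 x 117 x 7 mm; a bystander, lying on the table; origin at the centre of its underside.
- fuse_box: Small grey lidded box, 57 x 74 x 25 mm; a bystander, lying on the table; origin at the centre of its underside.
- weight_0: Brass slotted weight, 33 mm across, 10 mm high; a bystander, lying on the table; origin at the centre of its underside.
- weight_1: Brass slotted weight, 27 mm across, 8 mm high; a bystander, lying on the table; origin at the centre of its underside.
Things that resemble listed ones, but are neither listed nor needed, are in the scene too. What is shaped like the mount but yellow is not meant.

How it is judged:
By the outcome, as a careful person would: the job done as asked, in the order asked, and still so for the second after the job is handed in, with the robot touching nothing.
It also fails if it takes over 58 s, if anything falls off the work surface, if the arm or the gripper's body presses on something with over 40 N, if the wrist force passes 120 N, or if a joint passes its speed limit or range.

### The arm

A 6-joint arm with a two-finger parallel gripper is mounted at the origin on a cart in front of the work surface, level with it; the furniture and walls round the work are solid. World frame = base frame: x ahead of the robot, y to its left, z up, the work surface at z = 0. Lengths are in m, angles in rad, forces in N, time in s.
With the tool pointing down it reaches from about 0.225 to 0.875 m from the base axis. Payload 3.4 kg.
Tool frame: the origin (TCP) lies between the finger pads; the fingertips stand 11 mm ahead of it and the grasp point (between the pads) lies 8 mm behind it; z points along the fingers, y is the direction in which the jaws open and shut (so a half turn about z gives the same grasp; the last joint's range is limited). The gripper opens to 85 mm and grips with 20 to 120 N. Pads are 22 mm wide; open, the fingers measure 114 mm over their backs; the gripper's body (76 mm by 85 mm) begins 54 mm behind the grasp point. The pads swing forward as they close: fully open they stand 13 mm farther back than shut.
Start: joints at [1.188, 0.276, 1.505, -0, 1.361, -0.121], TCP at [0.149, 0.555, 0.242] pointing down, gripper open.
Joint ranges: [-2.89, 2.89], [-0.75, 2.08], [0.22, 2.7], [-1.18, 4.32], [0.11, 2.71], [-2.7, 2.7]. Speed limits (rad/s): [2.57, 2.57, 3.14, 3.14, 3.14, 3.14].

### API

Orientations are given as a unit quaternion [w, x, y, z].
In Python, from rig import manip gives the robot as it stands. The module is installed in compiled form; this text tells all that it offers.
- The arm moves only by the tool move_arm, never from a script. Its argument "series" is a list that holds one entry, the list of rows, each a list of 7 numbers: the shift along the world's x, y, z in m, then the turn, a rotation vector about the world's x, y, z in rad, then the finger opening in m, from 0 to 0.0854. A call has 1 to 20 rows; each row shifts and turns the commanded pose from where the row before left it; what a row does not reach is not made up. A row lasts 1/12 s, in which the tool goes at most 41.7 mm and 7.16 degrees, less where a joint would pass 70% of its speed; a pose out of reach is approached as far as the arm can. A call with a gripper value outside its range is refused whole. The fingers move at their own pace and stop on an object; "newtons" is the grip in N (left out, the last holds). Time passes only in rows, so rows that do not move let the fingers close. It gives the time, the measured TCP pose, the force and the opening at its end, in the units of the state.
- manip.get_state(): the state, without advancing time (a new reading comes with each control period).
- manip.get_image(name): name is "scene" or "side" or "wrist"; returns a dict with "color" (420x560x3 uint8, red, green, blue), "fx", "fy", "cx", "cy" (pixels), "k1" (the pictures are not rectified: a ray, as slopes to the right and down, at radius r is drawn at 1 + k1 r^2 times it, then the intrinsics apply), "R" (3x3) and "t" (3): a world point X has camera coordinates R X + t; the wrist camera has in their place "tool_from_camera" (4x4, takes a point from camera to tool coordinates, whose origin is the TCP and whose axes are the flange's). Camera axes: x right, y down, z forward; pixel columns grow to the right and rows downward; lengths in m; the calibration is good to about 2 mm. A picture is of the moment at which its call begins: read the wrist's pose just before it. There is no depth.
- manip.sign_off(): hands the job in, once; it reports no verdict.
The state is a dict: "clock": time; "qpos": joint angles; "qd": joint speeds; "effort": joint torques, N m; "position": TCP position; "ee_rot": TCP orientation; "contact_force": force on the tool from outside, world axes, zero at the start; "moment": the same for the moment, N m; "width": finger opening in m.
Only numpy, scipy, OpenCV 4.12 (cv2) and the standard library are available. Lean on these libraries where they do the work, as an engineer would, in place of code of your own. Each camera call takes 0.05 s, during which the arm holds its last target.

## Working session

There is one attempt and no reset: what is moved stays moved. The work goes in short steps, Python scripts to look and compute and a tool call to move; the robot and the scene stay as the last step left them, time stands still between calls to the robot, and variables do not carry over. Pictures are saved under pics/ and viewed, and the job is handed in when it is done.

Besides the shell and the picture viewer there is one more tool, called as name([rows], argument=value, ...), one row to a line, values as JSON. move_arm: Moves the arm, as the interface text tells. Its arguments: {"type":"object","properties":{"series":{"type":"array"},"newtons":{"type":"number"}},"required":["series"]}

```bash
mkdir -p pics; ls; python3 - <<'E'
from rig import manip
import cv2,json,numpy as np
s=manip.get_state();print({k:np.round(v,4).tolist() for k,v in s.items()})
import pickle
d={}
for n in ["scene","side","wrist"]:
    im=manip.get_image(n);d[n]=im
    cv2.imwrite(f"pics/{n}0.png",im["color"][:,:,::-1])
    print(n,{k:np.round(v,4).tolist() for k,v in im.items() if k!="color"})
d['state']=s
pickle.dump(d,open("v0.pkl","wb"))
E
```

```text
pics
{'clock': 0.0, 'qpos': [1.188, 0.2766, 1.5061, -0.0, 1.3607, -0.121], 'qd': [0.0001, -0.0007, -0.0001, -0.0003, 0.0003, 0.0015], 'effort': [-0.0035, -41.6773, -24.5807, -0.0002, 0.0105, -0.0001], 'position': [0.1486, 0.5549, 0.2414], 'ee_rot': [-0.0002, 0.1305, 0.9914, -0.0009], 'contact_force': [0.0573, 0.0182, -0.3753], 'moment': [0.0227, 0.0353, 0.0134], 'width': 0.0853}
scene {'fx': 397.24, 'fy': 397.24, 'cx': 285.7641, 'cy': 212.7233, 'k1': -0.0361, 'R': [[0.7931, -0.6088, -0.0157], [-0.3994, -0.5005, -0.7681], [0.4598, 0.6155, -0.6401]], 't': [-0.4763, 0.2664, 0.7588]}
side {'fx': 455.5128, 'fy': 455.5128, 'cx': 281.0976, 'cy': 205.5428, 'k1': -0.0164, 'R': [[0.9783, -0.2071, 0.0078], [-0.1124, -0.5617, -0.8197], [0.1741, 0.801, -0.5728]], 't': [-0.5615, 0.0993, 1.3173]}
wrist {'fx': 345.0412, 'fy': 345.0412, 'cx': 280.1461, 'cy': 212.5659, 'k1': -0.0781, 'tool_from_camera': [[-0.0007, -0.9635, -0.2679, 0.0681], [1.0, -0.0009, 0.0006, -0.0012], [-0.0008, -0.2679, 0.9635, -0.1317], [0.0, 0.0, 0.0, 1.0]]}
```

View pics/scene0.png

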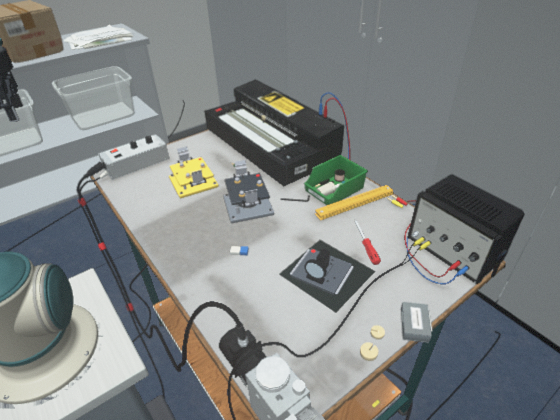

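View pics/side0.png

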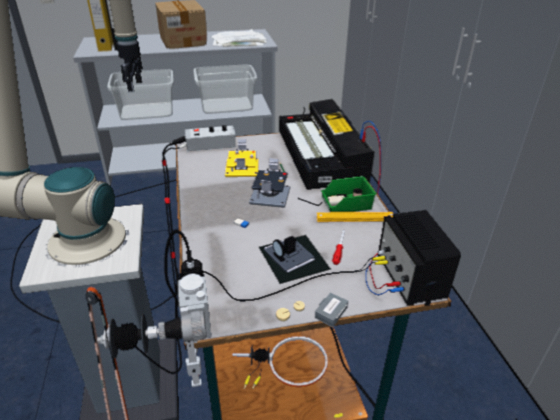

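View pics/wrist0.png

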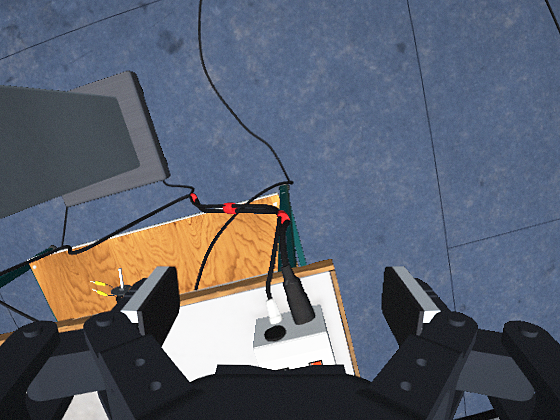

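The scene view shows the black mount near (248,190), the yellow lookalike near (193,172), and the carrier on its pad near (325,270). I'll enlarge these.

```bash
cat > h.py <<'E'
import numpy as np, cv2, pickle
from scipy.spatial.transform import Rotation as Rn
def Kd(im):
    return np.array([[im['fx'],0,im['cx']],[0,im['fy'],im['cy']],[0,0,1.]]),np.array([im['k1'],0,0,0,0.])
def pose(im,s=None):
    if 'R' in im: return np.array(im['R']),np.array(im['t'])
    w,x,y,z=s['ee_rot']; Rt=Rn.from_quat([x,y,z,w]).as_matrix()
    T=np.array(im['tool_from_camera']); Rc=Rt@T[:3,:3]; c=Rt@T[:3,3]+np.array(s['position'])
    return Rc.T,-Rc.T@c
def ray(im,uv,s=None):
    K,D=Kd(im); p=cv2.undistortPoints(np.array([[uv]],float),K,D)[0,0]
    R,t=pose(im,s); return -R.T@t, R.T@np.array([p[0],p[1],1.])
def onz(im,uv,z,s=None):
    c,d=ray(im,uv,s); return c+d*(z-c[2])/d[2]
def proj(im,X,s=None):
    K,D=Kd(im);R,t=pose(im,s)
    return cv2.projectPoints(np.atleast_2d(np.array(X,float)),cv2.Rodrigues(R)[0],t,K,D)[0][:,0]
def crop(im,x0,y0,w,h,f,name):
    c=im['color'][y0:y0+h,x0:x0+w,::-1]
    c=cv2.resize(c,None,fx=f,fy=f,interpolation=cv2.INTER_CUBIC)
    st=10 if w<=150 else 50
    for i in range(x0-x0%st+st,x0+w,st): cv2.putText(c,str(i),(int((i-x0)*f),8),0,.3,(0,255,255),1); cv2.line(c,(int((i-x0)*f),10),(int((i-x0)*f),14),(0,255,255),1)
    for i in range(y0-y0%st+st,y0+h,st): cv2.putText(c,str(i),(0,int((i-y0)*f)),0,.3,(0,255,255),1); cv2.line(c,(22,int((i-y0)*f)),(26,int((i-y0)*f)),(0,255,255),1)
    cv2.imwrite('pics/'+name,c)
E
python3 - <<'E'
from h import *
d=pickle.load(open('v0.pkl','rb'))
crop(d['scene'],210,150,80,75,9,'c1.png');crop(d['scene'],270,230,115,85,7,'c2.png')
crop(d['side'],240,150,60,60,10,'c3.png');crop(d['side'],250,225,90,60,8,'c4.png')
for p in [(248,217),(325,270)]: print(onz(d['scene'],p,0))
print(onz(d['side'],(270,195),0),onz(d['side'],(293,258),0))
E
```

```text
[0.5364359  0.08144418 0.        ]
[ 5.71308787e-01 -1.85365153e-01 -1.11022302e-16]
[0.56296384 0.12672351 0.        ] [ 0.56632648 -0.19482219  0.        ]
```

View pics/c1.png

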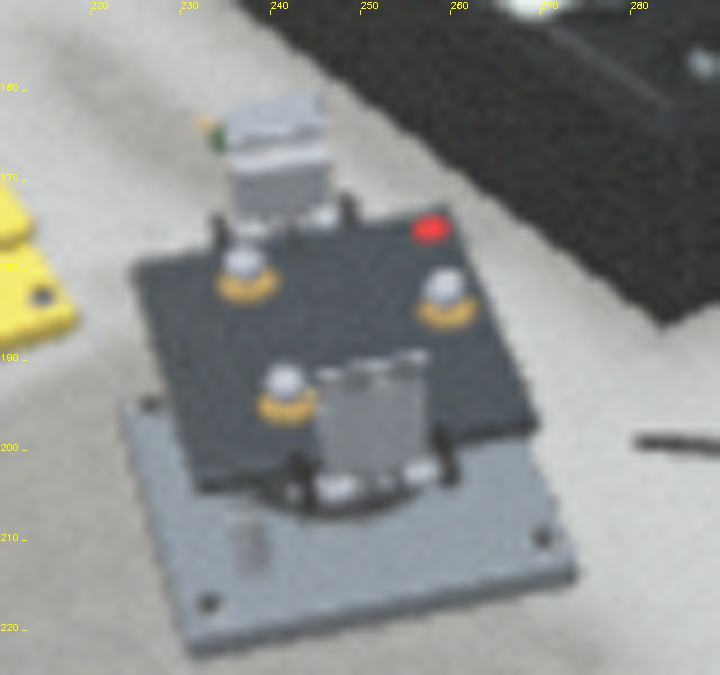

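View pics/c2.png

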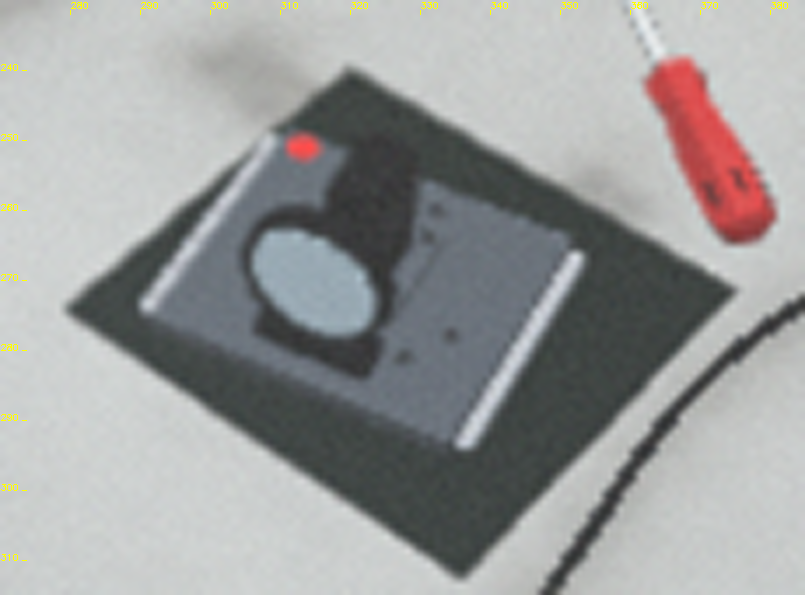

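View pics/c3.png

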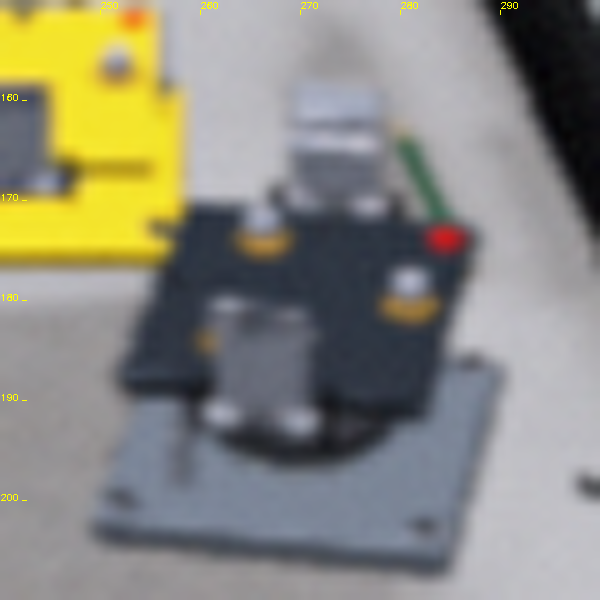

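View pics/c4.png

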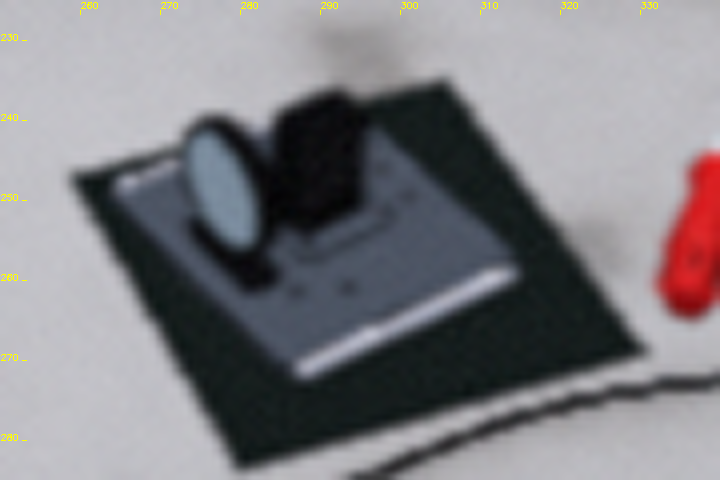

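```bash
cat > fit0.py <<'E'
from h import *
from scipy.optimize import least_squares
d=pickle.load(open('v0.pkl','rb'))
def W(p,pts,z): 
    c,s=np.cos(p[2]),np.sin(p[2]); pts=np.array(pts,float)
    return np.c_[p[0]+c*pts[:,0]-s*pts[:,1],p[1]+s*pts[:,0]+c*pts[:,1],pts[:,2]+z]
# carrier: rods mid 11mm above origin ~ z 0.014 -> top 0.018
Y=.055
cp=[(.048,Y,.013),(-.048,Y,.013),(.048,-Y,.013),(-.048,-Y,.013)]
sc=[(308.5,250.3),(290.5,273.5),(352,267),(336,293.3)]
sd=[(264.5,248),(None),(314,259.3),(287.5,271.5)]
def r(p):
    w=W(p,cp,.003); a=proj(d['scene'],w)-sc; b=proj(d['side'],w)[[2,3]]-[sd[2],sd[3]]
    return np.r_[a.ravel(),b.ravel()]
for y0 in [0,1.6,3.1,-1.6]:
    f=least_squares(r,[.57,-.19,y0]); print('carrier',f.x,f.cost)
fc=f
B=[(.036*np.cos(a),.036*np.sin(a),-.0015) for a in np.deg2rad([0,120,240])]
F=.059
def rm(p):
    h=p[3]
    b=W(p,B,h); ft=W(p,[(-F,F,.012),(-F,-F,.012),(F,-F,.012)],0);fb=W(p,[(-F,-F,0),(F,-F,0)],0)
    dot=W(p,[(.042,.048,0)],0)
    a=proj(d['scene'],b)-[(258.8,182.6),(236.9,180),(241.4,193.2)]
    s=proj(d['side'],b[:2])-[(280.4,178.8),(265.7,172.5)]
    c=proj(d['scene'],ft)-[(223.9,194.4),(231,220.5),(274,212.5)]
    e=proj(d['side'],fb)-[(249.5,203.5),(284.5,207)]
    return np.r_[a.ravel(),s.ravel(),c.ravel(),e.ravel()]
for y0 in [0,1.6,3.1,-1.6]:
    f=least_squares(rm,[.57,.11,y0,.064]); print('mount',f.x,f.cost)
    if f.cost<60: print(f.fun.reshape(-1,2).round(1).tolist())
E
python3 fit0.py
```

```text
carrier [ 0.55481901 -0.19178581  0.39945328] 10.530283191246147
carrier [ 0.55481901 -0.19178581  0.39945336] 10.530283191243813
carrier [ 0.55481901 -0.19178581  0.39945342] 10.53028319125745
carrier [ 0.55481901 -0.19178581  0.39945331] 10.530283191241885
mount [ 0.56193553  0.12007775 -0.37122703  0.07248618] 3.023976453321612
[[0.5, 0.1], [0.1, -0.2], [0.2, -0.0], [0.5, 0.1], [0.6, -0.0], [-1.1, -0.3], [-0.9, -0.1], [0.2, -0.7], [-0.7, 0.9], [0.4, 1.0]]
mount [ 0.56193553  0.12007775 -0.37122703  0.07248618] 3.023976453321404
[[0.5, 0.1], [0.1, -0.2], [0.2, -0.0], [0.5, 0.1], [0.6, -0.0], [-1.1, -0.3], [-0.9, -0.1], [0.2, -0.7], [-0.7, 0.9], [0.4, 1.0]]
mount [0.56193553 0.12007775 5.91195826 0.07248618] 3.0239764533215028
[[0.5, 0.1], [0.1, -0.2], [0.2, -0.0], [0.5, 0.1], [0.6, -0.0], [-1.1, -0.3], [-0.9, -0.1], [0.2, -0.7], [-0.7, 0.9], [0.4, 1.0]]
mount [ 0.56193553  0.12007775 -0.37122705  0.07248618] 3.0239764533215125
[[0.5, 0.1], [0.1, -0.2], [0.2, -0.0], [0.5, 0.1], [0.6, -0.0], [-1.1, -0.3], [-0.9, -0.1], [0.2, -0.7], [-0.7, 0.9], [0.4, 1.0]]
```

move_arm([
  [[0.026, -0.027, 0.001, 0, 0, -0.12, 0.085], [0.026, -0.027, 0.001, 0, 0, -0.12, 0.085], [0.026, -0.027, 0.001, 0, 0, -0.12, 0.085], [0.026, -0.027, 0.001, 0, 0, -0.12, 0.085], [0.026, -0.027, 0.001, 0, 0, -0.12, 0.085], [0.026, -0.027, 0.001, 0, 0, -0.12, 0.085], [0.026, -0.027, 0.001, 0, 0, -0.12, 0.085], [0.026, -0.027, 0.001, 0, 0, -0.12, 0.085], [0.026, -0.027, 0.001, 0, 0, -0.12, 0.085], [0.026, -0.027, 0.001, 0, 0, -0.12, 0.085], [0.026, -0.027, 0.001, 0, 0, -0.12, 0.085], [0.026, -0.027, 0.001, 0, 0, -0.12, 0.085], [0.026, -0.027, 0.001, 0, 0, -0.12, 0.085], [0.026, -0.027, 0.001, 0, 0, -0.12, 0.085], [0.026, -0.027, 0.001, 0, 0, -0.12, 0.085], [0.022, -0.025, 0.001, 0, 0, -0.12, 0.085], [0, 0, 0, 0, 0, 0, 0.085], [0, 0, 0, 0, 0, 0, 0.085]],
])

```text
clock: 1.65
position: [0.5616, 0.124, 0.2575]
ee_rot: [-0.0, 0.888, 0.461, -0.001]
contact_force: [-0.2, 0.7, -1.0]
width: 0.0851
```

```bash
cat >> h.py <<'E'
def snap(names,tag):
    from rig import manip
    d={}
    for n in names:
        s=manip.get_state(); im=manip.get_image(n); d[n]=im; d['s_'+n]=s
        cv2.imwrite(f'pics/{n}_{tag}.png',im['color'][:,:,::-1])
    pickle.dump(d,open(f'{tag}.pkl','wb')); s=manip.get_state()
    print({k:np.round(s[k],4).tolist() for k in ['clock','position','ee_rot','contact_force','moment','width','qpos']})
    return d
E
python3 -c "
from h import *
snap(['wrist'],'v1')"
```

```text
{'clock': 1.7, 'position': [0.5606, 0.1251, 0.2576], 'ee_rot': [-0.0006, 0.8872, 0.4614, -0.0007], 'contact_force': [-0.7204, 0.9915, -0.5065], 'moment': [0.0049, 0.0049, -0.0128], 'width': 0.0852, 'qpos': [0.098, 0.2679, 1.4782, 0.0006, 1.3973, 0.7095]}
```

View pics/wrist_v1.png

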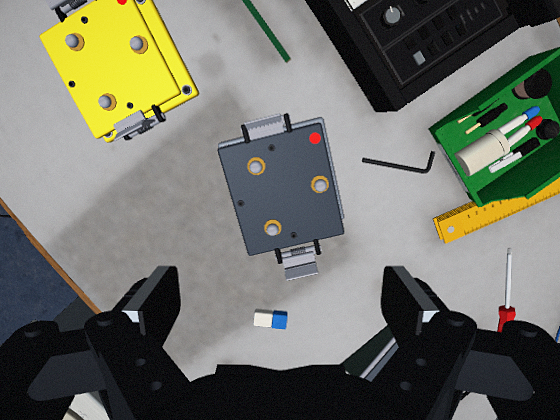

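```bash
python3 -c "
from h import *
d=pickle.load(open('v1.pkl','rb'))
crop(d['wrist'],210,105,145,150,4,'c5.png')"
```

```text
(no output)
```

View pics/c5.png

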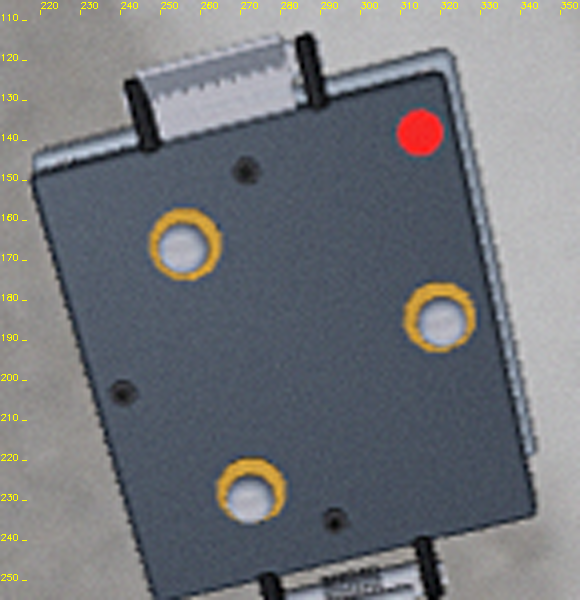

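```bash
cat > fit1.py <<'E'
from fit0 import *
v=pickle.load(open('v1.pkl','rb'))
def rw(p):
    b=W(p,B,p[3])
    return (proj(v['wrist'],b,v['s_wrist'])-[(320.5,185.5),(255.75,167),(272.25,229.5)]).ravel()
g=least_squares(rw,[.56,.12,-.37,.065]);print('wrist',g.x,g.fun.round(2))
def rr(p): return np.r_[rw(p),rm(p)*.5]
k=least_squares(rr,g.x);print('joint',k.x,k.fun.round(1))
E
python3 fit1.py
```

```text
carrier [ 0.55481901 -0.19178581  0.39945328] 10.530283191246147
carrier [ 0.55481901 -0.19178581  0.39945336] 10.530283191243813
carrier [ 0.55481901 -0.19178581  0.39945342] 10.53028319125745
carrier [ 0.55481901 -0.19178581  0.39945331] 10.530283191241885
mount [ 0.56193553  0.12007775 -0.37122703  0.07248618] 3.023976453321612
[[0.5, 0.1], [0.1, -0.2], [0.2, -0.0], [0.5, 0.1], [0.6, -0.0], [-1.1, -0.3], [-0.9, -0.1], [0.2, -0.7], [-0.7, 0.9], [0.4, 1.0]]
mount [ 0.56193553  0.12007775 -0.37122703  0.07248618] 3.023976453321404
[[0.5, 0.1], [0.1, -0.2], [0.2, -0.0], [0.5, 0.1], [0.6, -0.0], [-1.1, -0.3], [-0.9, -0.1], [0.2, -0.7], [-0.7, 0.9], [0.4, 1.0]]
mount [0.56193553 0.12007775 5.91195826 0.07248618] 3.0239764533215028
[[0.5, 0.1], [0.1, -0.2], [0.2, -0.0], [0.5, 0.1], [0.6, -0.0], [-1.1, -0.3], [-0.9, -0.1], [0.2, -0.7], [-0.7, 0.9], [0.4, 1.0]]
mount [ 0.56193553  0.12007775 -0.37122705  0.07248618] 3.0239764533215125
[[0.5, 0.1], [0.1, -0.2], [0.2, -0.0], [0.5, 0.1], [0.6, -0.0], [-1.1, -0.3], [-0.9, -0.1], [0.2, -0.7], [-0.7, 0.9], [0.4, 1.0]]
wrist [ 0.56140333  0.11966217 -0.37311882  0.07474044] [-0.1   0.05  0.01 -0.11  0.1   0.07]
joint [ 0.56129684  0.11944567 -0.37264507  0.07358055] [-0.2  0.   0.1 -0.   0.2 -0.1  0.2 -0.   0.  -0.2  0.  -0.1  0.2 -0.
  0.2 -0.1 -0.6 -0.  -0.5  0.1  0.  -0.2 -0.4  0.5  0.1  0.6]
```

move_arm([
  [[-0.001, -0.035, 0.001, 0, 0, -0.062, 0.085], [-0.001, -0.035, 0.001, 0, 0, -0.062, 0.085], [-0.001, -0.035, 0, 0, 0, -0.062, 0.085], [0, -0.035, 0, 0, 0, -0.062, 0.085], [0, -0.035, 0, 0, 0, -0.062, 0.085], [0, -0.035, 0, 0, 0, -0.062, 0.085], [0, -0.035, 0, 0, 0, -0.062, 0.085], [0, -0.035, 0, 0, 0, -0.062, 0.085], [0, -0.033, 0, 0, 0, -0.062, 0.085], [0, 0, 0, 0, 0, 0, 0.085], [0, 0, 0, 0, 0, 0, 0.085]],
])

```text
clock: 2.62
position: [0.5573, -0.1874, 0.26]
ee_rot: [-0.001, 0.98, 0.199, -0.0]
contact_force: [0.3, 0.1, -0.7]
width: 0.0845
```

```bash
python3 -c "
from h import *
d=snap(['wrist'],'v2')
crop(d['wrist'],180,70,200,150,4,'c6.png')"
```

```text
{'clock': 2.6667, 'position': [0.5574, -0.1863, 0.2602], 'ee_rot': [-0.0008, 0.9798, 0.2001, -0.0002], 'contact_force': [0.4509, -0.3451, 1.0343], 'moment': [0.0274, 0.0483, -0.032], 'width': 0.0852, 'qpos': [-0.4415, 0.2866, 1.4453, 0.0011, 1.4109, 0.7261]}
```

View pics/wrist_v2.png

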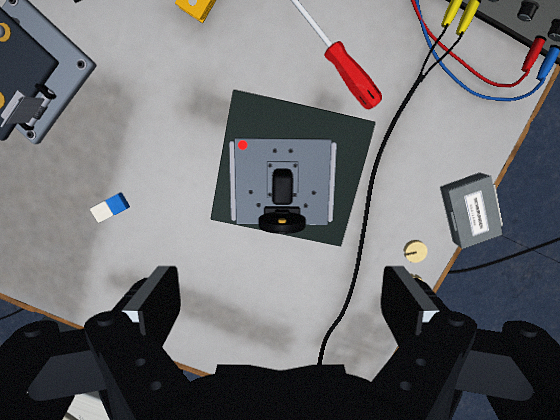

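View pics/c6.png

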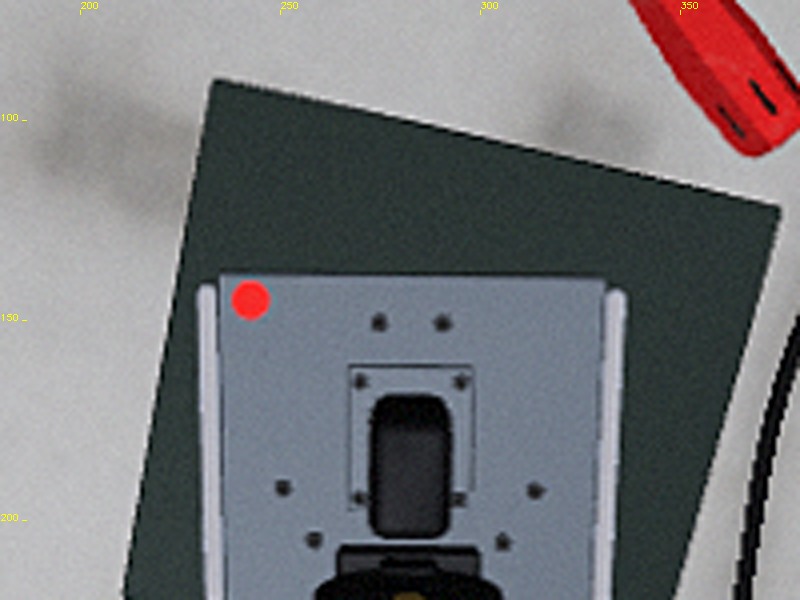

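```bash
python3 - <<'E'
from fit0 import *
v=pickle.load(open('v2.pkl','rb'))
crop(v['wrist'],210,125,145,120,5,'c7.png')
P=[(.048,.052,.015),(.048,-.052,.015),(.002,0,.064)]
def rw(p): return (proj(v['wrist'],W(p,P,.003),v['s_wrist'])-[(235,138.8),(331.5,140),(282.5,191)]).ravel()
g=least_squares(rw,[.555,-.19,.4]);print('wrist',g.x,g.fun.round(2))
X=W(g.x,[(.002,0,.048),(-.048,.052,.015),(-.048,-.052,.015),(.048,.058,.011),(-.048,.058,.011)],.003);print(X[0]);print(proj(v['wrist'],X,v['s_wrist']).round(1))
E
```

```text
carrier [ 0.55481901 -0.19178581  0.39945328] 10.530283191246147
carrier [ 0.55481901 -0.19178581  0.39945336] 10.530283191243813
carrier [ 0.55481901 -0.19178581  0.39945342] 10.53028319125745
carrier [ 0.55481901 -0.19178581  0.39945331] 10.530283191241885
mount [ 0.56193553  0.12007775 -0.37122703  0.07248618] 3.023976453321612
[[0.5, 0.1], [0.1, -0.2], [0.2, -0.0], [0.5, 0.1], [0.6, -0.0], [-1.1, -0.3], [-0.9, -0.1], [0.2, -0.7], [-0.7, 0.9], [0.4, 1.0]]
mount [ 0.56193553  0.12007775 -0.37122703  0.07248618] 3.023976453321404
[[0.5, 0.1], [0.1, -0.2], [0.2, -0.0], [0.5, 0.1], [0.6, -0.0], [-1.1, -0.3], [-0.9, -0.1], [0.2, -0.7], [-0.7, 0.9], [0.4, 1.0]]
mount [0.56193553 0.12007775 5.91195826 0.07248618] 3.0239764533215028
[[0.5, 0.1], [0.1, -0.2], [0.2, -0.0], [0.5, 0.1], [0.6, -0.0], [-1.1, -0.3], [-0.9, -0.1], [0.2, -0.7], [-0.7, 0.9], [0.4, 1.0]]
mount [ 0.56193553  0.12007775 -0.37122705  0.07248618] 3.0239764533215125
[[0.5, 0.1], [0.1, -0.2], [0.2, -0.0], [0.5, 0.1], [0.6, -0.0], [-1.1, -0.3], [-0.9, -0.1], [0.2, -0.7], [-0.7, 0.9], [0.4, 1.0]]
wrist [ 0.55468312 -0.19145847  0.38703583] [-0.61 -0.14  0.37  0.07  0.21  0.09]
[ 0.55653518 -0.19070358  0.051     ]
[[282.6 187.8]
 [236.1 224.6]
 [327.5 225.8]
 [229.3 138.4]
 [231.3 223.5]]
```

View pics/c7.png

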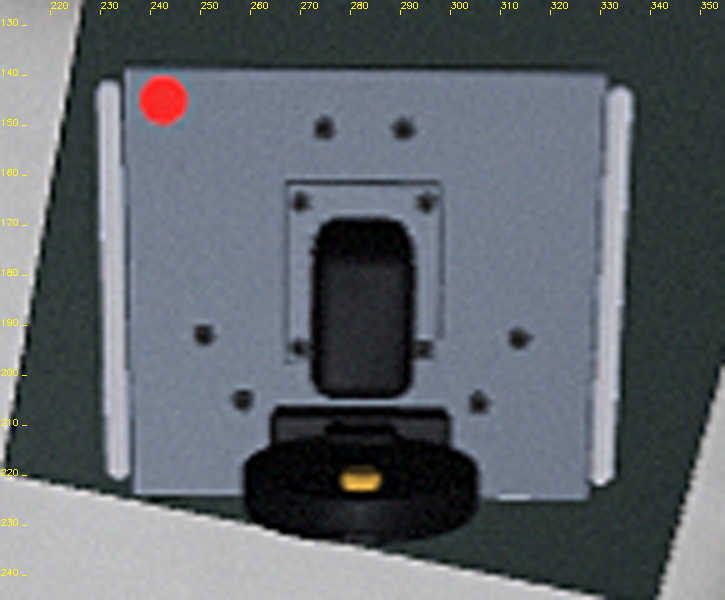

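move_arm([
  [[-0.001, -0.002, -0.03, 0, 0, -0.014, 0.06], [0, -0.002, -0.03, 0, 0, 0, 0.06], [0, 0, -0.03, 0, 0, 0, 0.06], [0, 0, -0.03, 0, 0, 0, 0.06], [0, 0, -0.03, 0, 0, 0, 0.06], [0, 0, -0.03, 0, 0, 0, 0.06], [0, 0, -0.02, 0, 0, 0, 0.06], [0, 0, -0.014, 0, 0, 0, 0.06], [0, 0, 0, 0, 0, 0, 0.06], [0, 0, 0, 0, 0, 0, 0.06]],
], newtons=40)

```text
clock: 3.5
position: [0.5565, -0.1894, 0.0461]
ee_rot: [-0.001, 0.981, 0.194, -0.001]
contact_force: [-0.0, 0.8, 0.0]
width: 0.0603
```

```bash
python3 -c "
from h import *
d=snap(['wrist','side'],'v3')
crop(d['side'],240,190,120,100,6,'c8.png')
from rig import manip
print(np.mean([manip.get_state()['position'] for i in range(5)],0))"
```

```text
{'clock': 3.6, 'position': [0.5579, -0.1907, 0.0477], 'ee_rot': [0.0006, 0.9811, 0.1936, 0.001], 'contact_force': [0.0056, 0.3558, 0.1378], 'moment': [-0.0069, -0.0882, -0.0036], 'width': 0.06, 'qpos': [-0.4475, 0.4639, 1.7429, 0.0003, 0.9324, 0.7335]}
[ 0.55787407 -0.19072623  0.0477059 ]
```

View pics/wrist_v3.png

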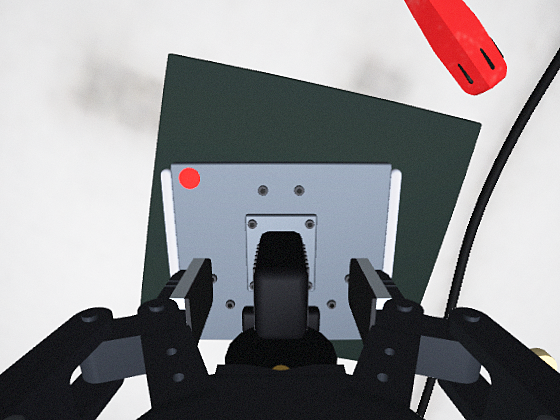

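View pics/c8.png

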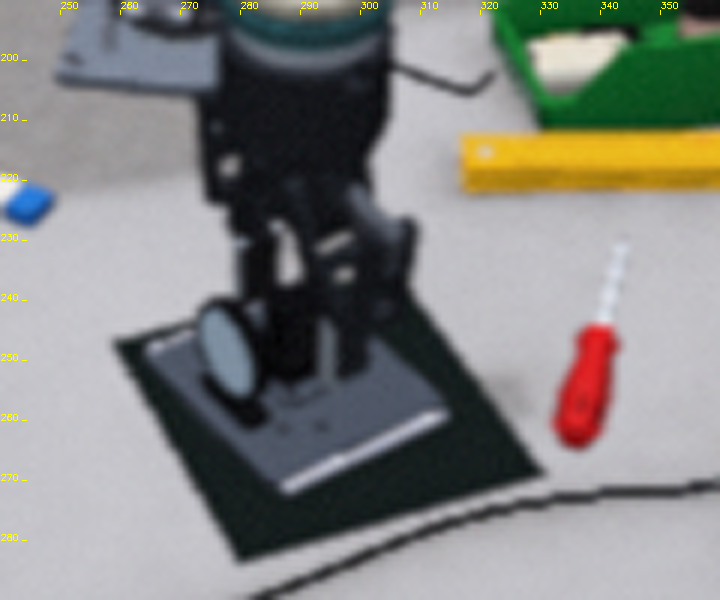

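move_arm([
  [[0, 0, -0.003, 0, 0, 0, 0.06], [0, 0, 0, 0, 0, 0, 0.01], [0, 0, 0, 0, 0, 0, 0.01], [0, 0, 0, 0, 0, 0, 0.01], [0, 0, 0, 0, 0, 0, 0.01], [0, 0, 0, 0, 0, 0, 0.01], [0, 0, 0, 0, 0, 0, 0.01], [0, 0, 0, 0, 0, 0, 0.01]],
], newtons=70)

```text
clock: 4.27
position: [0.5568, -0.1913, 0.044]
ee_rot: [-0.0, 0.981, 0.193, 0.0]
contact_force: [-1.2, 2.8, 6.8]
width: 0.0194
```

```bash
python3 -c "
from h import *
d=snap(['wrist'],'v4')"
```

```text
{'clock': 4.3167, 'position': [0.5568, -0.1913, 0.044], 'ee_rot': [-0.0001, 0.9813, 0.1925, 0.0002], 'contact_force': [-1.5988, 2.1427, 4.8941], 'moment': [0.3326, 0.22, -0.0057], 'width': 0.0192, 'qpos': [-0.4493, 0.4683, 1.7469, 0.0005, 0.9263, 0.7336]}
```

View pics/wrist_v4.png

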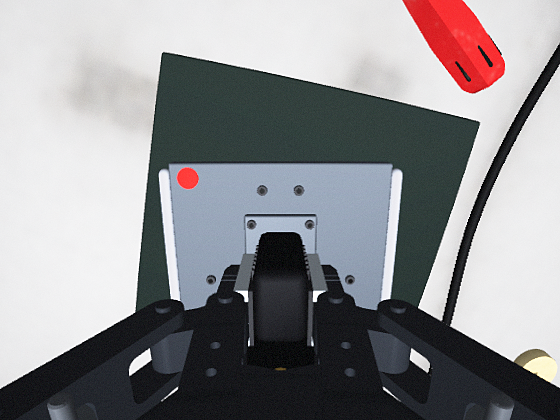

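move_arm([
  [[0, 0, 0.004, 0, 0, 0, 0.01], [0, 0, 0.008, 0, 0, 0, 0.01], [0, 0, 0.015, 0, 0, 0, 0.01], [0, 0, 0.025, 0, 0, 0, 0.01], [0, 0, 0.025, 0, 0, 0, 0.01], [0, 0, 0.025, 0, 0, 0, 0.01], [0, 0, 0.015, 0, 0, 0, 0.01], [0, 0, 0.01, 0, 0, 0, 0.01], [0, 0, 0, 0, 0, 0, 0.01], [0, 0, 0, 0, 0, 0, 0.01]],
])

```text
clock: 5.15
position: [0.5565, -0.1916, 0.17]
ee_rot: [-0.0, 0.981, 0.193, -0.0]
contact_force: [0.4, 0.4, -4.2]
width: 0.019
```

```bash
python3 -c "
from h import *
d=snap(['wrist','side'],'v5')
crop(d['side'],220,150,150,120,5,'c9.png')"
```

```text
{'clock': 5.25, 'position': [0.5558, -0.1911, 0.1687], 'ee_rot': [-0.0009, 0.9813, 0.1927, -0.0013], 'contact_force': [-0.2411, 0.1041, -4.5128], 'moment': [0.0023, 0.0169, 0.0198], 'width': 0.0197, 'qpos': [-0.4495, 0.3454, 1.5915, -0.0002, 1.208, 0.7336]}
```

View pics/wrist_v5.png

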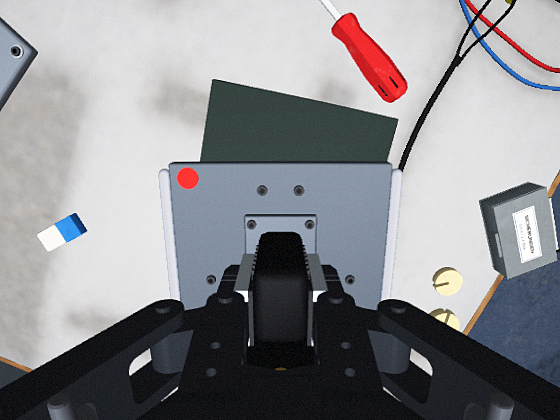

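View pics/c9.png

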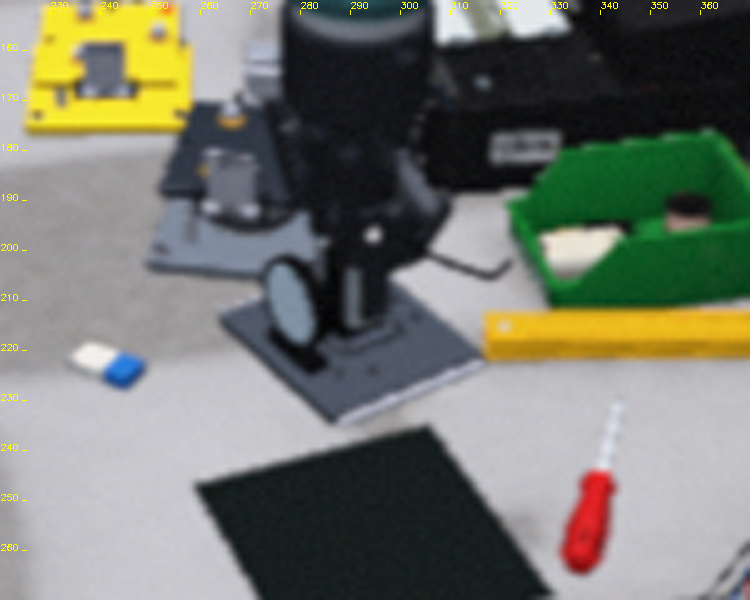

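move_arm([
  [[0, 0.015, 0, 0, 0, -0.04, 0.01], [0.001, 0.028, 0, 0, 0, -0.07, 0.01], [0.001, 0.028, 0, 0, 0, -0.07, 0.01], [0.001, 0.028, 0, 0, 0, -0.07, 0.01], [0.001, 0.028, 0, 0, 0, -0.07, 0.01], [0.001, 0.028, 0, 0, 0, -0.07, 0.01], [0.001, 0.028, 0, 0, 0, -0.07, 0.01], [0.001, 0.028, 0, 0, 0, -0.07, 0.01], [0, 0.028, 0, 0, 0, -0.07, 0.01], [0, 0.028, 0, 0, 0, -0.07, 0.01], [0, 0.028, 0, 0, 0, -0.07, 0.01], [0, 0.015, 0, 0, 0, -0.021, 0.01], [0, 0, 0, 0, 0, 0, 0.01], [0, 0, 0, 0, 0, 0, 0.01]],
])

```text
clock: 6.42
position: [0.5629, 0.119, 0.1688]
ee_rot: [0.001, 0.983, -0.184, -0.001]
contact_force: [-0.7, -0.2, -4.4]
width: 0.0194
```

```bash
python3 -c "
from h import *
d=snap(['wrist','scene','side'],'v6')
crop(d['side'],220,120,120,100,6,'c10.png')
crop(d['scene'],200,110,120,120,6,'c11.png')"
```

```text
{'clock': 6.5667, 'position': [0.5635, 0.1174, 0.1696], 'ee_rot': [0.0006, 0.9826, -0.1858, -0.0007], 'contact_force': [-1.2486, -0.2755, -3.7712], 'moment': [0.0235, 0.0073, -0.0222], 'width': 0.0191, 'qpos': [0.0851, 0.3268, 1.6181, -0.0008, 1.1983, 2.0299]}
```

View pics/wrist_v6.png

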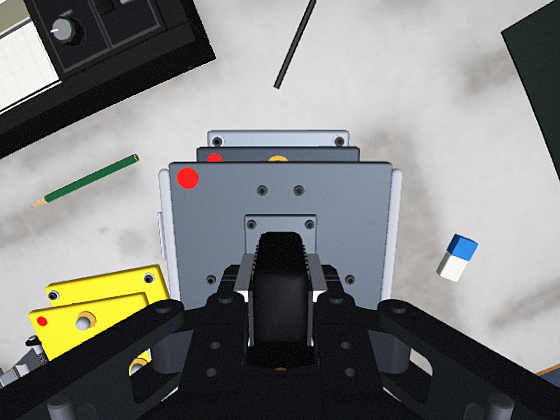

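View pics/c11.png

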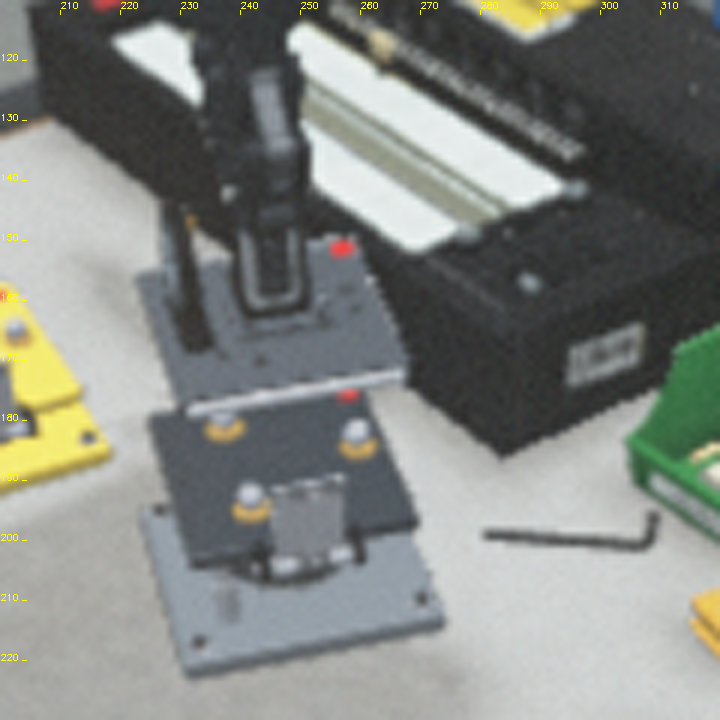

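View pics/c10.png

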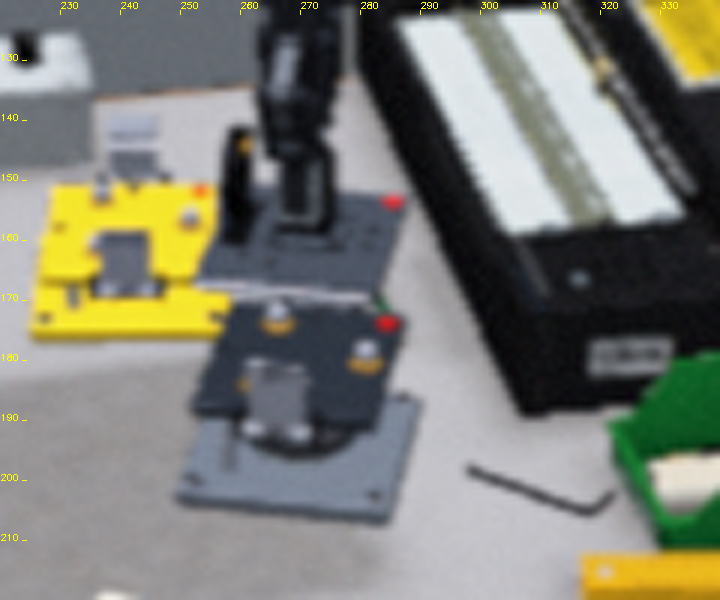

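```bash
python3 - <<'E'
from h import *
v=pickle.load(open('v6.pkl','rb'))
crop(v['wrist'],150,120,145,80,5,'c12.png');crop(v['wrist'],290,120,120,80,5,'c13.png')
E
```

```text
(no output)
```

View pics/c12.png

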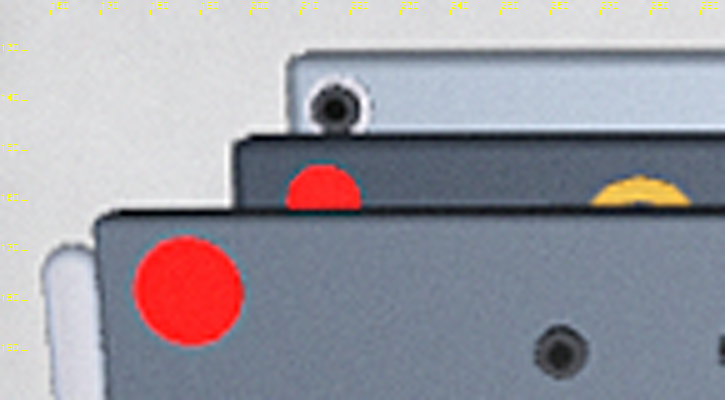

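View pics/c13.png

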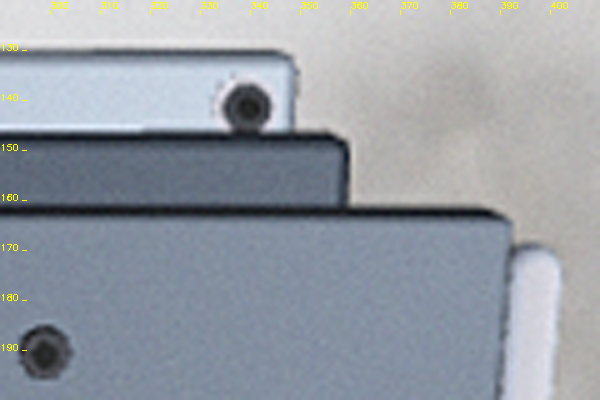

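```bash
python3 - <<'E'
from h import *
v=pickle.load(open('v6.pkl','rb'));im=v['wrist'];K,D=Kd(im);T=np.array(im['tool_from_camera'])
for n,l,r,row,w,ex in [('foot',207.6,349.2,130.5,.118,.059),('platf',196.6,359.6,147,.112,.05),('plate',169.4,392.4,162.3,.104,.048)]:
    p=cv2.undistortPoints(np.array([[(l,row)],[(r,row)]],float),K,D)[:,0]
    Z=w/(p[1,0]-p[0,0]); P=[T[:3,:3]@(np.r_[q,1]*Z)+T[:3,3] for q in p]
    m=(P[0]+P[1])/2; print(n,(m-[ex,0,0]).round(4),'ydirang',np.arctan2(P[1][0]-P[0][0],P[1][1]-P[0][1]).round(4))
E
```

```text
foot [-0.002  -0.0005  0.1615] ydirang -0.0009
platf [-0.002  -0.0004  0.1071] ydirang -0.0008
plate [-0.0004  0.0015  0.0281] ydirang -0.0006
```

move_arm([
  [[-0.0006, 0.002, -0.008, 0, 0, 0, 0.01], [0, 0, -0.012, 0, 0, 0, 0.01], [0, 0, -0.012, 0, 0, 0, 0.01], [0, 0, -0.008, 0, 0, 0, 0.01], [0, 0, 0, 0, 0, 0, 0.01], [0, 0, 0, 0, 0, 0, 0.01]],
])

```text
clock: 7.07
position: [0.5629, 0.1199, 0.1297]
ee_rot: [0.0, 0.983, -0.186, -0.001]
contact_force: [-0.4, 1.6, -3.1]
width: 0.0192
```

```bash
python3 - <<'E'
from h import *
d=snap(['wrist','scene','side'],'v7')
a=cv2.resize(d['scene']['color'][130:230,200:300,::-1],None,fx=6,fy=6,interpolation=2)[:,:400*1+0] if 0 else None
crop(d['scene'],205,130,80,95,6,'c14.png');crop(d['side'],230,120,80,95,6,'c15.png')
x=[cv2.imread('pics/c14.png'),cv2.imread('pics/c15.png')];cv2.imwrite('pics/c14.png',cv2.resize(np.hstack(x),(800,475)))
E
```

```text
{'clock': 7.2167, 'position': [0.5639, 0.1203, 0.131], 'ee_rot': [-0.0002, 0.9826, -0.1857, 0.0007], 'contact_force': [0.0985, 0.3739, -3.8283], 'moment': [-0.0382, -0.0429, -0.0312], 'width': 0.0191, 'qpos': [0.0896, 0.3599, 1.6726, -0.0001, 1.1076, 2.0339]}
```

View pics/c14.png

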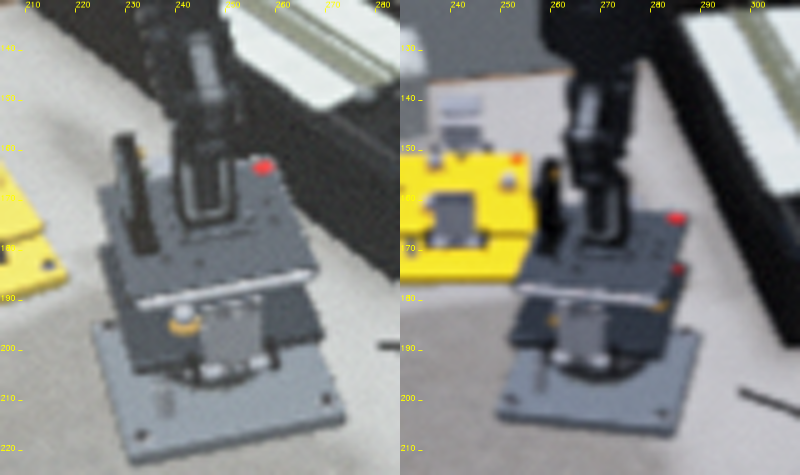

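View pics/wrist_v7.png

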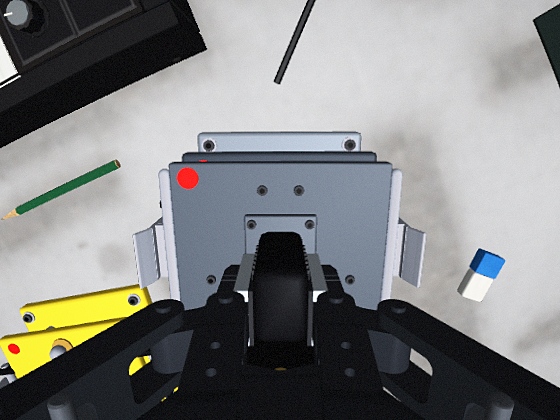

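```bash
python3 - <<'E'
from h import *
v=pickle.load(open('v7.pkl','rb'));im=v['wrist']
crop(im,125,120,100,170,4,'a.png');crop(im,335,120,100,170,4,'b.png')
cv2.imwrite('pics/c16.png',cv2.resize(np.hstack([cv2.imread('pics/a.png'),cv2.imread('pics/b.png')]),(700,595)))
E
```

```text
(no output)
```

View pics/c16.png

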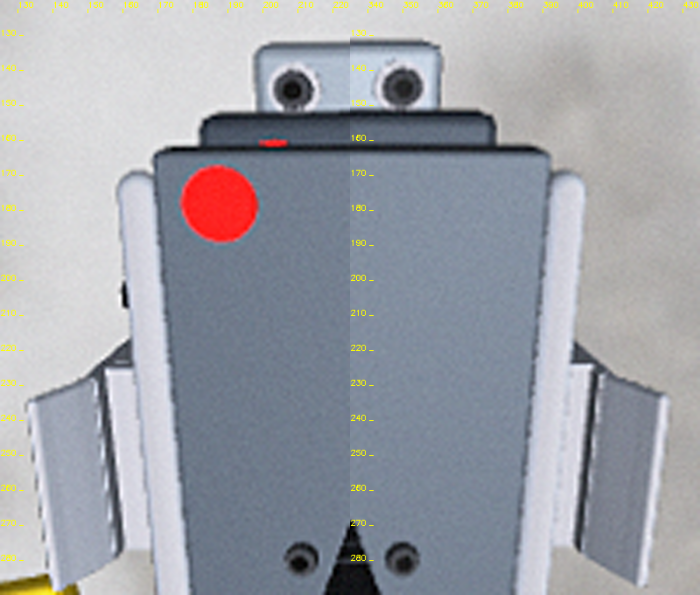

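move_arm([
  [[-0.0006, 0.0006, -0.002, 0, 0, 0, 0.01], [0, 0, -0.002, 0, 0, 0, 0.01], [0, 0, -0.001, 0, 0, 0, 0.01], [0, 0, 0, 0, 0, 0, 0.01]],
])

```text
clock: 7.55
position: [0.5624, 0.1211, 0.1251]
ee_rot: [0.0, 0.983, -0.185, -0.0]
contact_force: [0.2, 0.2, -3.9]
width: 0.0192
```

move_arm([
  [[0, 0, -0.001, 0, 0, 0, 0.01], [0, 0, -0.001, 0, 0, 0, 0.01], [0, 0, 0, 0, 0, 0, 0.01], [0, 0, 0, 0, 0, 0, 0.01]],
])

```text
clock: 7.88
position: [0.5626, 0.1211, 0.1232]
ee_rot: [0.0, 0.983, -0.186, -0.0]
contact_force: [-0.4, 0.4, -4.3]
width: 0.0194
```

move_arm([
  [[0, 0, -0.001, 0, 0, 0, 0.01], [0, 0, 0, 0, 0, 0, 0.01], [0, 0, 0, 0, 0, 0, 0.01]],
])

```text
clock: 8.13
position: [0.5627, 0.1209, 0.1224]
ee_rot: [0.0, 0.983, -0.186, 0.0]
contact_force: [-0.2, -0.9, -3.5]
width: 0.0194
```

move_arm([
  [[0, 0, -0.001, 0, 0, 0, 0.01], [0, 0, 0, 0, 0, 0, 0.01], [0, 0, 0, 0, 0, 0, 0.01]],
])

```text
clock: 8.38
position: [0.5628, 0.1207, 0.122]
ee_rot: [0.0, 0.983, -0.185, 0.0]
contact_force: [-1.7, -2.8, 2.4]
width: 0.0191
```

move_arm([
  [[-0.0003, -0.0007, 0, 0, 0, 0, 0.01], [0, 0, -0.001, 0, 0, 0, 0.01], [0, 0, 0, 0, 0, 0, 0.01], [0, 0, 0, 0, 0, 0, 0.01]],
])

```text
clock: 8.72
position: [0.563, 0.1207, 0.1218]
ee_rot: [-0.001, 0.983, -0.186, 0.001]
contact_force: [-2.6, -1.2, 8.0]
width: 0.0188
```

```bash
python3 -c "
from rig import manip
s=manip.get_state();print(s['position'],s['contact_force'],s['moment'],s['ee_rot'])"
```

```text
[0.56304243 0.1206635  0.12177564] [-2.58362797 -1.17805651  7.97457963] [0.06319264 0.32186426 0.03206979] [-5.70636329e-04  9.82624114e-01 -1.85602854e-01  1.05191520e-03]
```

move_arm([
  [[0, 0, -0.001, 0, 0, 0, 0.01], [0, 0, 0, 0, 0, 0, 0.01], [0, 0, 0, 0, 0, 0, 0.01]],
])

```text
clock: 8.97
position: [0.5635, 0.1206, 0.1214]
ee_rot: [-0.001, 0.983, -0.186, 0.002]
contact_force: [-1.3, -0.4, 10.8]
width: 0.0191
```

```bash
python3 - <<'E'
from h import *
d=snap(['wrist','scene','side'],'v8')
crop(d['scene'],205,130,80,95,6,'a.png');crop(d['side'],230,120,80,95,6,'b.png')
x=[cv2.imread('pics/a.png'),cv2.imread('pics/b.png')];cv2.imwrite('pics/c17.png',cv2.resize(np.hstack(x),(800,475)))
E
```

```text
{'clock': 9.1167, 'position': [0.5635, 0.1206, 0.1213], 'ee_rot': [-0.0006, 0.9826, -0.1856, 0.0017], 'contact_force': [-2.241, -0.6694, 10.4574], 'moment': [-0.1364, 0.3831, -0.0086], 'width': 0.019, 'qpos': [0.09, 0.3676, 1.6877, 0.0003, 1.0828, 2.034]}
```

View pics/c17.png

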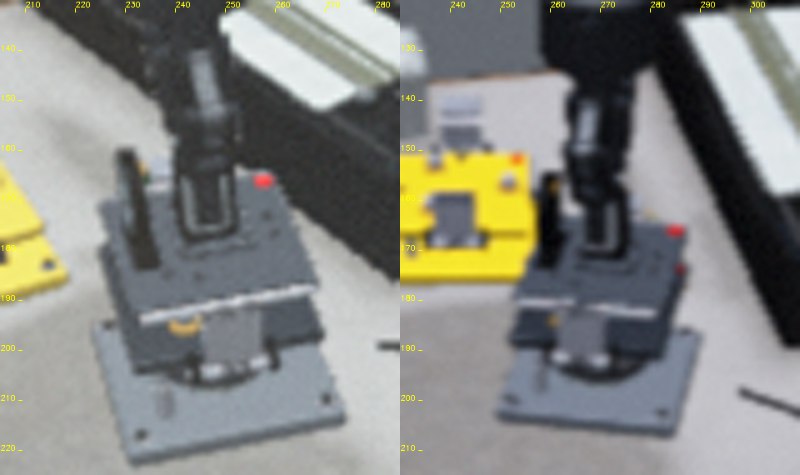

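View pics/wrist_v8.png

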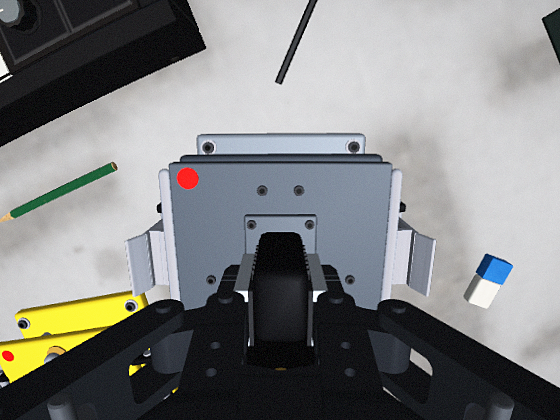

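move_arm([
  [[0, 0, -0.001, 0, 0, 0, 0.01], [0, 0, 0, 0, 0, 0, 0.01], [0, 0, 0, 0, 0, 0, 0.01]],
])

```text
clock: 9.37
position: [0.5639, 0.1204, 0.1203]
ee_rot: [-0.0, 0.983, -0.185, 0.002]
contact_force: [-2.0, -1.5, 7.5]
width: 0.019
```

move_arm([
  [[0, 0, -0.001, 0, 0, 0, 0.01], [0, 0, 0, 0, 0, 0, 0.01], [0, 0, 0, 0, 0, 0, 0.01]],
])

```text
clock: 9.62
position: [0.5632, 0.1204, 0.1174]
ee_rot: [-0.0, 0.983, -0.186, 0.001]
contact_force: [1.8, -0.7, -3.4]
width: 0.0191
```

move_arm([
  [[0, 0, -0.001, 0, 0, 0, 0.01], [0, 0, 0, 0, 0, 0, 0.01], [0, 0, 0, 0, 0, 0, 0.01]],
])

```text
clock: 9.87
position: [0.5621, 0.1207, 0.1151]
ee_rot: [-0.0, 0.983, -0.186, -0.001]
contact_force: [2.9, 1.1, -8.2]
width: 0.0194
```

move_arm([
  [[0, 0, -0.001, 0, 0, 0, 0.01], [0, 0, 0, 0, 0, 0, 0.01], [0, 0, 0, 0, 0, 0, 0.01]],
])

```text
clock: 10.12
position: [0.5621, 0.1207, 0.115]
ee_rot: [-0.0, 0.983, -0.186, -0.0]
contact_force: [1.1, 1.7, -5.9]
width: 0.0194
```

move_arm([
  [[0, 0, -0.001, 0, 0, 0, 0.01], [0, 0, -0.001, 0, 0, 0, 0.01], [0, 0, 0, 0, 0, 0, 0.01], [0, 0, 0, 0, 0, 0, 0.01]],
])

```text
clock: 10.45
position: [0.5622, 0.1207, 0.1147]
ee_rot: [-0.0, 0.983, -0.185, 0.0]
contact_force: [-2.2, 1.7, 4.5]
width: 0.0192
```

```bash
python3 - <<'E'
from h import *
d=snap(['wrist','scene','side'],'v9')
crop(d['scene'],205,130,80,95,6,'a.png');crop(d['side'],230,120,80,95,6,'b.png')
x=[cv2.imread('pics/a.png'),cv2.imread('pics/b.png')];cv2.imwrite('pics/c18.png',cv2.resize(np.hstack(x),(800,475)))
E
```

```text
{'clock': 10.6, 'position': [0.5622, 0.1207, 0.1148], 'ee_rot': [-0.0003, 0.9826, -0.1855, 0.0003], 'contact_force': [-1.7175, 1.9894, 4.7051], 'moment': [0.315, 0.3714, 0.0935], 'width': 0.0189, 'qpos': [0.0901, 0.3737, 1.6967, 0.0006, 1.0705, 2.0339]}
```

View pics/c18.png

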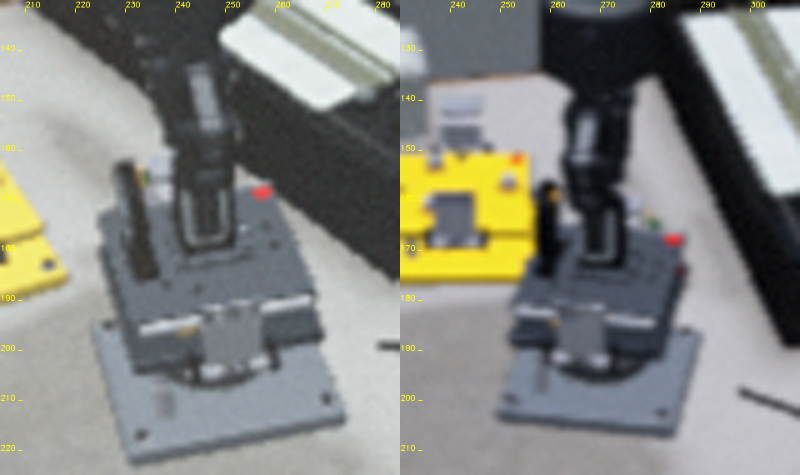

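View pics/wrist_v9.png

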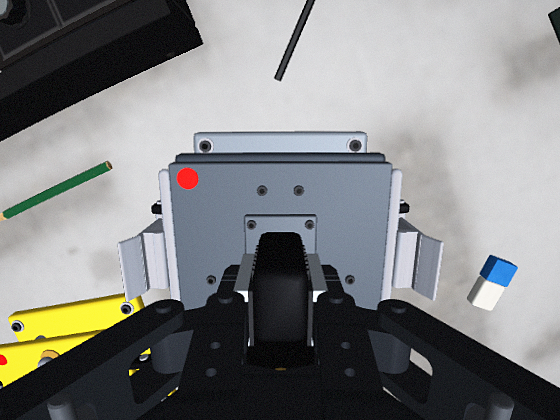

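move_arm([
  [[0, 0, -0.001, 0, 0, 0, 0.01], [0, 0, -0.0005, 0, 0, 0, 0.01], [0, 0, 0, 0, 0, 0, 0.01], [0, 0, 0, 0, 0, 0, 0.01], [0, 0, 0, 0, 0, 0, 0.01]],
])

```text
clock: 11.02
position: [0.5623, 0.1207, 0.1147]
ee_rot: [-0.0, 0.983, -0.185, 0.001]
contact_force: [-3.7, 1.4, 12.6]
width: 0.019
```

move_arm([
  [[0, 0, 0.001, 0, 0, 0, 0.01], [0, 0, 0.001, 0, 0, 0, 0.01], [0, 0, 0, 0, 0, 0, 0.01], [0, 0, 0, 0, 0, 0, 0.01]],
])

```text
clock: 11.35
position: [0.5622, 0.1207, 0.1147]
ee_rot: [-0.0, 0.983, -0.186, 0.0]
contact_force: [-2.8, 2.0, 6.9]
width: 0.0192
```

move_arm([
  [[0, 0, 0.001, 0, 0, 0, 0.01], [0, 0, 0.0005, 0, 0, 0, 0.01], [0, 0, 0, 0, 0, 0, 0.025], [0, 0, 0, 0, 0, 0, 0.035], [0, 0, 0, 0, 0, 0, 0.045], [0, 0, 0, 0, 0, 0, 0.045], [0, 0, 0, 0, 0, 0, 0.045], [0, 0, 0, 0, 0, 0, 0.045]],
])

```text
clock: 12.02
position: [0.5624, 0.1202, 0.1153]
ee_rot: [0.0, 0.983, -0.186, 0.0]
contact_force: [-0.1, 0.6, -0.1]
width: 0.045
```

```bash
python3 - <<'E'
from h import *
d=snap(['wrist'],'v10')
E
```

```text
{'clock': 12.0667, 'position': [0.5624, 0.1202, 0.1154], 'ee_rot': [0.0001, 0.9826, -0.1856, 0.0], 'contact_force': [-0.3083, -0.1646, 0.4477], 'moment': [-0.0149, -0.0552, 0.0252], 'width': 0.0457, 'qpos': [0.0897, 0.3735, 1.6953, -0.0002, 1.0727, 2.034]}
```

View pics/wrist_v10.png

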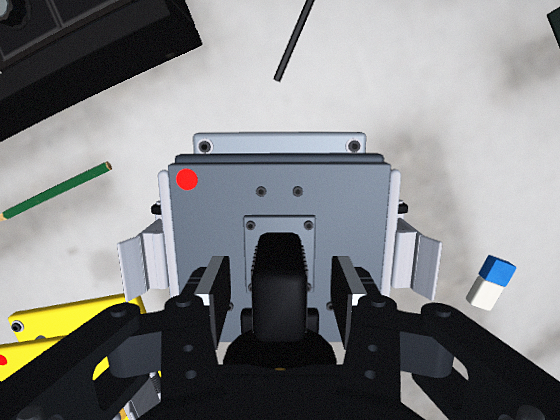

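move_arm([
  [[0, 0, 0.006, 0, 0, 0, 0.045], [0, 0, 0.015, 0, 0, 0, 0.045], [0, 0, 0.025, 0, 0, 0, 0.045], [0, 0, 0.03, 0, 0, 0, 0.045], [0, 0, 0.03, 0, 0, 0, 0.045], [0, 0, 0.025, 0, 0, 0, 0.045], [0, 0, 0.015, 0, 0, 0, 0.045], [0, 0, 0, 0, 0, 0, 0.045], [0, 0, 0, 0, 0, 0, 0.045]],
])

```text
clock: 12.82
position: [0.5625, 0.1204, 0.2622]
ee_rot: [-0.0, 0.983, -0.186, 0.001]
contact_force: [0.5, 0.4, -0.4]
width: 0.0452
```

```bash
python3 - <<'E'
from h import *
d=snap(['wrist','scene','side'],'v11')
crop(d['scene'],205,130,80,95,6,'a.png');crop(d['side'],230,120,80,95,6,'b.png')
x=[cv2.imread('pics/a.png'),cv2.imread('pics/b.png')];cv2.imwrite('pics/c19.png',cv2.resize(np.hstack(x),(800,475)))
crop(d['wrist'],200,80,160,150,5,'c20.png')
from fit0 import W
p=[.5613,.1195,-.373]
for h in [.0737,.0757]:
    print(proj(d['wrist'],W(p,[(.048,.052,.015),(.048,-.052,.015),(-.048,.052,.015),(-.048,-.052,.015),(.002,0,.064)],h),d['s_wrist']).round(1).tolist())
    print(proj(d['scene'],W(p,[(.048,-.058,.011),(-.048,-.058,.011)],h)).round(1).tolist())
E
```

```text
{'clock': 12.9667, 'position': [0.5613, 0.1202, 0.2596], 'ee_rot': [0.0005, 0.9826, -0.1855, -0.0016], 'contact_force': [-0.8923, 0.2753, -0.3111], 'moment': [0.0099, -0.0318, 0.0268], 'width': 0.0452, 'qpos': [0.0899, 0.2673, 1.4741, -0.0001, 1.4036, 2.0339]}
carrier [ 0.55481901 -0.19178581  0.39945328] 10.530283191246147
carrier [ 0.55481901 -0.19178581  0.39945336] 10.530283191243813
carrier [ 0.55481901 -0.19178581  0.39945342] 10.53028319125745
carrier [ 0.55481901 -0.19178581  0.39945331] 10.530283191241885
mount [ 0.56193553  0.12007775 -0.37122703  0.07248618] 3.023976453321612
[[0.5, 0.1], [0.1, -0.2], [0.2, -0.0], [0.5, 0.1], [0.6, -0.0], [-1.1, -0.3], [-0.9, -0.1], [0.2, -0.7], [-0.7, 0.9], [0.4, 1.0]]
mount [ 0.56193553  0.12007775 -0.37122703  0.07248618] 3.023976453321404
[[0.5, 0.1], [0.1, -0.2], [0.2, -0.0], [0.5, 0.1], [0.6, -0.0], [-1.1, -0.3], [-0.9, -0.1], [0.2, -0.7], [-0.7, 0.9], [0.4, 1.0]]
mount [0.56193553 0.12007775 5.91195826 0.07248618] 3.0239764533215028
[[0.5, 0.1], [0.1, -0.2], [0.2, -0.0], [0.5, 0.1], [0.6, -0.0], [-1.1, -0.3], [-0.9, -0.1], [0.2, -0.7], [-0.7, 0.9], [0.4, 1.0]]
mount [ 0.56193553  0.12007775 -0.37122705  0.07248618] 3.0239764533215125
[[0.5, 0.1], [0.1, -0.2], [0.2, -0.0], [0.5, 0.1], [0.6, -0.0], [-1.1, -0.3], [-0.9, -0.1], [0.2, -0.7], [-0.7, 0.9], [0.4, 1.0]]
[[221.1, 141.8], [340.2, 141.7], [225.7, 245.1], [335.7, 245.0], [280.6, 206.8]]
[[268.8, 190.4], [231.2, 197.3]]
[[220.7, 142.0], [340.5, 141.9], [225.3, 245.8], [336.0, 245.8], [280.6, 207.5]]
[[268.7, 189.8], [231.1, 196.7]]
```

View pics/c19.png

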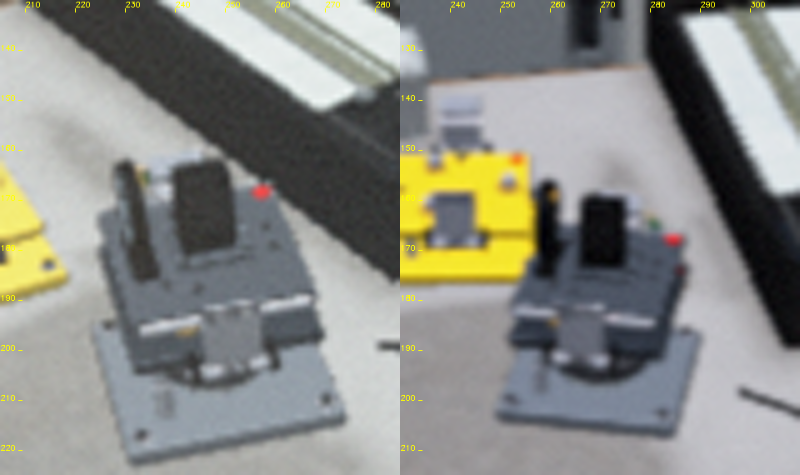

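View pics/c20.png

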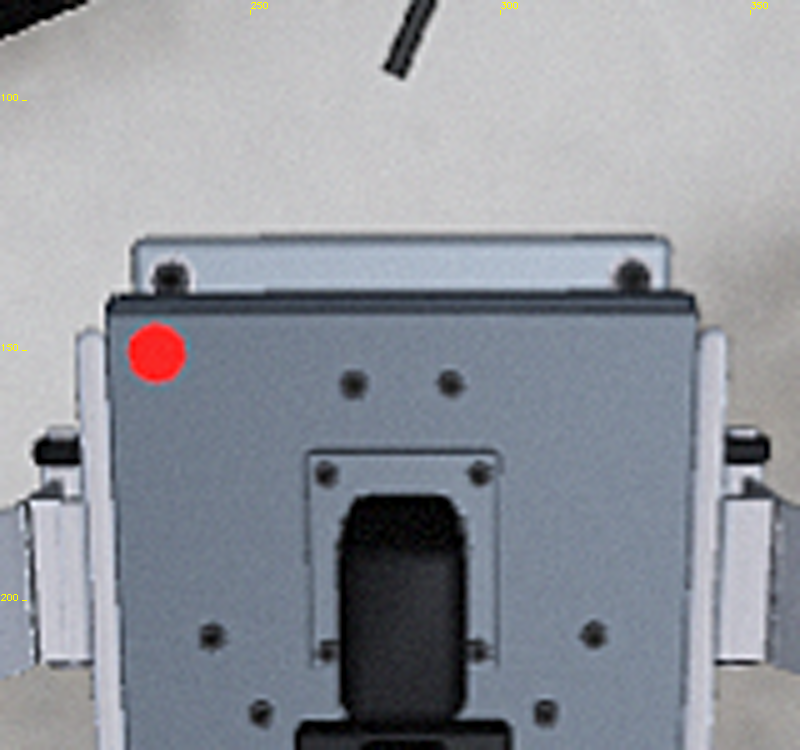

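```bash
python3 -c "
from rig import manip
print(manip.sign_off())"
```

```text
the job is handed in; nothing more can be done
None
```

The mirror carrier is back on the black mount, held by both catches, and I handed the job in at about 13 s on the robot clock. The sign-off gives no verdict.

- **Placing:** I gripped the carrier by its post, lifted it off the pad and set it over the three balls with the red dots at the same corner. I lowered it in roughly 1 mm steps, then let go and backed straight up.
- **Catches:** The tool first met the catch noses at a height of about 0.122 m, and the upward push peaked at about 15 N. They then gave way and pulled the carrier down to about 0.115 m, roughly 7 mm below first contact, as expected for home.
- **Seated check:** With up to about 17 N on the balls from my push, the height stayed at 0.1147 m, so it is sitting solidly.
- **Last pictures and force:** The plate looks level and squared on the platform, with the red dots in the same corner and both catches in the same position on their two sides. The contact force was back to about zero. I never brought the fingers near the glass, and I saw no other item moved.

**Disagreements:** Before lowering, the sideways position from the wrist camera and from the world-frame fit differed by 1 to 2 mm. I went between the two, which was within the 5 mm the vee blocks can take up. The camera estimate of the home height (0.0737 m) matched the felt one to within about 1 mm. No check failed.

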